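# Sauce pot from behind the canister

### The job

This takeaway meal still lacks its sauce: the small black pot that stands hidden behind the tall round canister on the steel serving tray. Stand the canister aside, set the pot on the floor of the empty near half of the grey meal tray, then put the canister back on its round mat. Set both down gently, never dropping or tipping them, and leave both standing upright.

Things in the scene. Friction and masses are not known exactly. Their poses are not given: they have to be found in the camera images.
- canister: Tall metal canister with dark lid: upright cylinder, diameter 56 mm, height 140, about 0.3 kg. Origin: centre of its underside, z up; yaw means nothing. It starts on the front (robot side) middle mat of the steel tray, a few mm in front of the pot; grip it near its top. All else on the steel tray is at most 90 high.
- pot: Small black round sauce pot, clear lid fixed on: upright rigid cylinder, diameter 56 mm, height 45, about 0.09 kg. Origin: centre of its underside, z up. It stands in the tray's middle bay just behind the canister (the side away from the robot). A like pot stands behind the low square tin (58 wide, 86 high) in the same tray: not that one.
- stand: Steel serving tray, fixed, 220 mm (x) by 330 (y), floor 4, rim 12 high, 4 wide. Origin: centre of underside; x away from the robot, y left. Canister's flat dark round mat (diameter 80) at x -35, y 0. The pot's bay: plates 3 thick, 36 high at y -42 and +42, x 0 to 108; too tight for fingers beside the pot, roomy before and behind it. Tin at x -35, y -115. Free for the canister: x -35, y +115.
- meal_tray: Grey meal tray, fixed, left or right of the steel tray, 260 mm (x) by 160 (y), floor 4 thick, rim 14 high, 4 wide. Origin: centre of underside; x away from the robot, z up. A big black lidded bowl (diameter 110, top at 64) is fixed on its far half at x +65, y 0. The near half, centred at x -62, y 0, is empty: the pot goes there.
Not all that is in view belongs to the job. Leave any orange or red look-alike of the canister alone.

How it is judged:
By the outcome, as a careful person would: the job done as asked, in the order asked, and still so for the second after the job is handed in, with the robot touching nothing.
It also fails if it takes over 70 s, if anything falls off the work surface, if the arm or the gripper's body presses on something with over 40 N, if the wrist force passes 120 N, or if a joint passes its speed limit or range.

### The arm

A 6-joint arm with a two-finger parallel gripper is mounted at the origin on the work surface. World frame = base frame: x ahead of the robot, y to its left, z up, the work surface at z = 0. Lengths are in mm, angles in rad, forces in N, time in s.
With the tool pointing down it reaches from about 350 to 875 mm from the base axis. Payload 4.2 kg.
Tool frame: the origin (TCP) lies midway between the tips of the shut fingers; the grasp point (between the pads) lies 19 mm behind it; z points along the fingers, y is the direction in which the jaws open and shut (so a half turn about z gives the same grasp; the last joint's range is limited). The gripper opens to 85 mm and grips with 20 to 120 N. Pads are 22 mm wide; open, the fingers measure 114 mm over their backs; the gripper's body (76 mm by 85 mm) begins 54 mm behind the grasp point. The pads swing forward as they close: fully open they stand 13 mm farther back than shut.
Start: joints at [1.491, 0.385, 0.008, 0, -1.194, -0.259], TCP at [207.689, 589.461, 231.312] pointing down, gripper open.
Joint ranges: [-3.14, 3.14], [-1.21, 2.06], [-1.07, 1.41], [-3.16, 2.05], [-2.99, -0.16], [-3.1, 3.1]. Speed limits (rad/s): [2.79, 2.79, 3.14, 3.14, 3.14, 3.14].

### API

Orientations are given as a unit quaternion [x, y, z, w].
In Python, from bench import read_state, get_image, job_done, search_frame, regions_of gives the robot as it stands.
- The arm moves only by the tool servo_tool, never from a script. Its arguments are lists of equal length, an entry for each row: "turn": the turn, a rotation vector about the world's x, y, z in rad, a list of three; "dp": the shift along the world's x, y, z in m, a list of three; "fingers": the finger opening in m, from 0 to 0.0854. In form: {"turn": [[rx, ry, rz], ...], "dp": [[tx, ty, tz], ...], "fingers": [fingers, ...]}. A call has exactly 5 rows; each row shifts and turns the pose as measured when the row begins; what a row does not reach is not made up. A row lasts 1/8 s, in which the tool goes at most 62.5 mm and 10.7 degrees, less where a joint would pass 70% of its speed; a pose out of reach is approached as far as the arm can. A call is refused whole if a number of a shift passes 0.0625 or a number of a turn 0.188, either way. A call with a gripper value outside its range is refused whole. The fingers move at their own pace and stop on an object; the grip force is fixed at half the most. Time passes only in rows, so rows that do not move let the fingers close, or fill a call up. It gives the time, the measured TCP pose, the force and the opening at its end, in the units of the state.
- read_state(): the state, without advancing time (a new reading comes with each control period).
- get_image(name): name is "scene" or "top" or "wrist"; returns a dict with "img" (384x512x3 uint8, red, green, blue), "vfov" (degrees; the focal length in pixels is half the picture's height over the tangent of half this angle, whatever the lens; pixels are square), "cx", "cy" (the principal point, pixels), "world_from_camera" (4x4, takes a point from camera to world coordinates); the wrist camera has in their place "mount" (4x4, takes a point from camera to tool coordinates, whose origin is the TCP and whose axes are the flange's). Camera axes: x right, y down, z forward; pixel columns grow to the right and rows downward; lengths in mm; the calibration is good to about 2 mm. A picture is of the moment at which its call begins: read the wrist's pose just before it. There is no depth.
- job_done(): hands the job in, once; it reports no verdict.
Trained networks look in the newest picture that a camera, given by its name, has taken for a name from the list of things; names that differ only in an ending like _2 or _b are one class to them, and where a whole thing is asked for, a point or a joint stands for the part that bears it (a point fixed in the world has none). Each returns a list of dicts, best first, with "score" (0 to 1); they miss things now and then, are a little off and sometimes report something else, mostly with a low value. They report only what shows in the picture. A call takes as long as a camera call. They do not tell look-alikes from the thing itself.
- search_frame(query, camera): "box" ([left, top, width, height] in pixels, round what is visible of it).
- regions_of(query, camera): "region" (384x512 bool, what is visible of it) and "box" ([left, top, width, height] in pixels, round what is visible of it).
The state is a dict: "clock": time; "joints": joint angles; "joint_vel": joint speeds; "joint_efforts": joint torques, N m; "position": TCP position; "ee_rot": TCP orientation; "contact_force": force on the tool from outside, world axes, zero at the start; "wrist_torque": the same for the moment, N m; "gripper_width": finger opening in mm.
Only numpy, scipy, OpenCV 4.12 (cv2) and the standard library are available. Lean on these libraries where they do the work, as an engineer would, in place of code of your own. Each camera call takes 0.05 s, during which the arm holds its last target. There are 200 camera calls.

## Working session

There is one attempt and no reset: what is moved stays moved. The work goes in short steps, Python scripts to look and compute and a tool call to move; the robot and the scene stay as the last step left them, time stands still between calls to the robot, and variables do not carry over. Pictures are saved under pics/ and viewed, about 8 in all and at most 12, crops included, and the job is handed in when it is done.

Besides the shell and the picture viewer there is one more tool, called as a command line: name --argument value ..., lists and objects as JSON in quotes. servo_tool: Moves the arm, as the interface text tells. Its arguments: {"type":"object","properties":{"turn":{"type":"array","items":{"type":"array","items":{"type":"number"}}},"dp":{"type":"array","items":{"type":"array","items":{"type":"number"}}},"fingers":{"type":"array","items":{"type":"number"}}},"required":["turn","dp","fingers"]}

```bash
mkdir -p pics; cat > h.py <<'E'
from bench import *
import numpy as np, cv2
from scipy.spatial.transform import Rotation as R
def save(n,im): cv2.imwrite('pics/'+n,cv2.cvtColor(im,cv2.COLOR_RGB2BGR))
def cam(d,st=None):
    f=d['img'].shape[0]/2/np.tan(np.radians(d['vfov']/2))
    if 'mount' in d:
        T=np.eye(4);T[:3,:3]=R.from_quat(st['ee_rot']).as_matrix();T[:3,3]=st['position'];T=T@d['mount']
    else: T=d['world_from_camera']
    return f,d['cx'],d['cy'],np.array(T)
def p2w(c,u,v,z):
    f,cx,cy,T=c; r=T[:3,:3]@np.array([(u-cx)/f,(v-cy)/f,1]); o=T[:3,3]
    return o+r*(z-o[2])/r[2]
def w2p(c,p):
    f,cx,cy,T=c; q=T[:3,:3].T@(np.array(p,float)-T[:3,3]); return q[:2]/q[2]*f+[cx,cy]
E
python3 - <<'E'
from h import *
s=read_state();print({k:np.round(v,3) for k,v in s.items()})
ims=[]
for n in['scene','top']:
    d=get_image(n);c=cam(d);print(n,np.round(c[3],3).tolist(),c[:3])
    save(n+'.png',cv2.resize(d['img'],(800,600),interpolation=cv2.INTER_CUBIC))
    for q in['canister','pot','stand','meal_tray']:
        print(q,[(b['box'],round(b['score'],2)) for b in search_frame(q,n)])
E
```

```text
{'clock': np.float64(0.0), 'joints': array([ 1.491e+00,  3.860e-01,  7.000e-03, -1.000e-03, -1.194e+00,
       -2.590e-01]), 'joint_vel': array([-0.002, -0.001, -0.   , -0.004, -0.002, -0.001]), 'joint_efforts': array([ 0.0000e+00, -3.9229e+01,  1.8840e+01,  4.1860e+00, -5.0000e-03,
       -0.0000e+00]), 'position': array([207.502, 588.927, 230.205]), 'ee_rot': array([ 0.986, -0.169, -0.   ,  0.001]), 'contact_force': array([-0.05 , -0.348,  0.746]), 'wrist_torque': array([-0.024,  0.028,  0.005]), 'gripper_width': np.float64(85.263)}
scene [[0.766, 0.439, -0.47, 963.337], [0.643, -0.532, 0.55, -500.435], [-0.008, -0.724, -0.69, 714.472], [0.0, 0.0, 0.0, 1.0]] (np.float64(375.2496576887661), 258.90212860501066, 195.02780303001788)
canister [([322.4, 195.5, 30.6, 56.9], 0.93), ([224.1, 118.2, 19.8, 48.6], 0.67), ([253.8, 153.5, 24.1, 55.5], 0.56)]
pot [([274.4, 193.2, 18.1, 24.7], 0.88)]
stand [([197.1, 160.0, 147.7, 109.9], 0.76)]
meal_tray [([288.2, 120.1, 94.6, 62.8], 0.59)]
top [[0.024, -0.996, 0.086, 427.937], [-0.999, -0.026, -0.023, 17.453], [0.025, -0.086, -0.996, 1046.64], [0.0, 0.0, 0.0, 1.0]] (np.float64(356.00993515824086), 254.0409716257317, 193.97006545290336)
canister [([185.6, 251.7, 24.9, 21.1], 0.89), ([222.0, 182.0, 20.0, 30.5], 0.67)]
pot [([225.1, 163.6, 18.6, 20.2], 0.71)]
stand [([174.0, 143.7, 118.5, 84.3], 0.75)]
meal_tray [([89.9, 138.3, 75.3, 98.6], 0.65)]
```

View pics/scene.png

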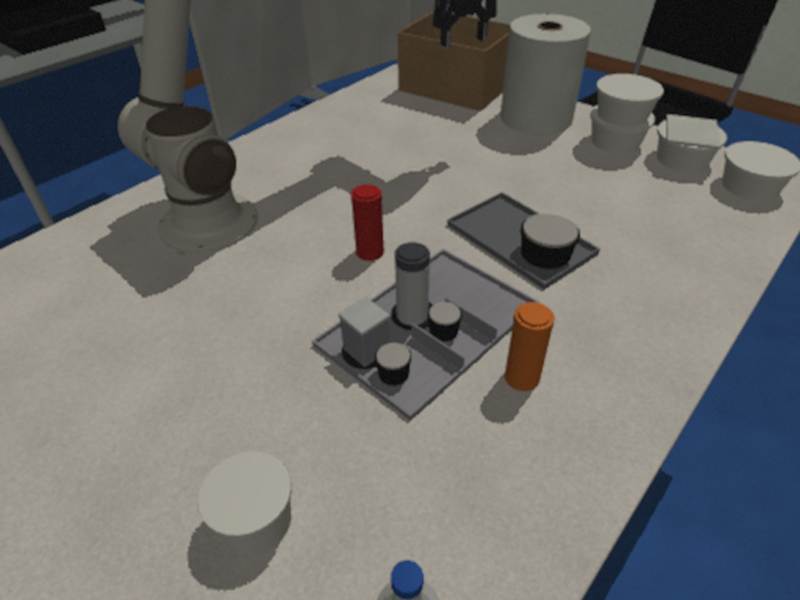

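View pics/top.png

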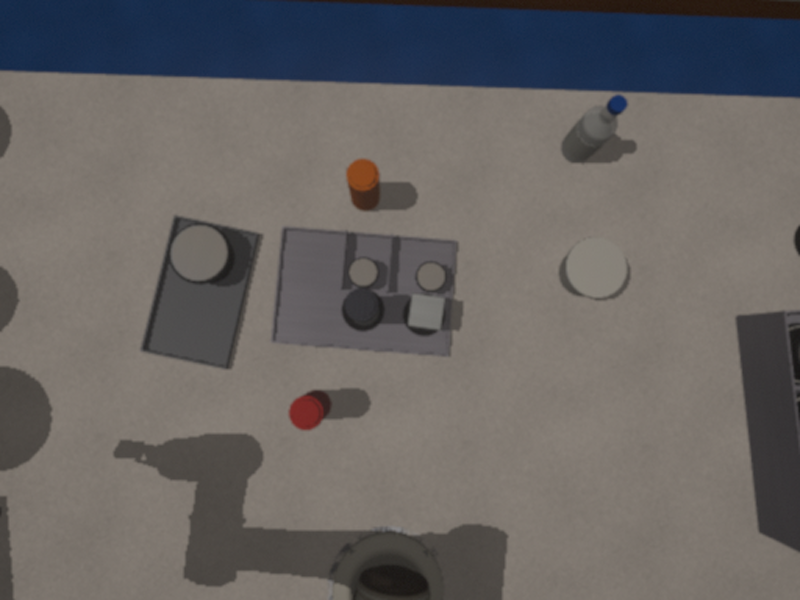

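The pictures show the steel tray with the canister at top (362,308) and scene (412,285). The target pot is behind it at top (363,272) and scene (445,320).

Things that could be mistaken for them:
- **Canister:** red canister at top (307,412), orange canister at top (364,180).
- **Pot:** the other pot, behind the tin, at top (431,277).

The grey canister on the mat, and the pot directly behind it, match the description.

```bash
python3 - <<'E'
from h import *
from scipy.optimize import least_squares
D={n:get_image(n) for n in['scene','top']};C={n:cam(D[n]) for n in D}
k=512/800
def fit(hx,hy,h,ob,x0):
    L=[(1,1),(1,-1),(-1,-1),(-1,1)]
    def P(p): 
        c,s=np.cos(p[2]),np.sin(p[2])
        return [(p[0]+c*a*hx-s*b*hy,p[1]+s*a*hx+c*b*hy,h) for a,b in L]
    def r(p,ns): return np.concatenate([(w2p(C[n],q)-np.array(o)*k) for n in ns for q,o in zip(P(p),ob[n])])
    for ns in(['top'],['scene'],['top','scene']):
        s=least_squares(lambda p:r(p,ns),x0);print(ns,np.round(s.x,3),'res',np.round(np.abs(s.fun).max(),2))
    return s.x
st=fit(110,165,12,{'top':[(284,228),(457,241),(449,355),(274,341)],'scene':[(540,300),(409,417),(314,345),(445,253)]},[500,0,0])
mt=fit(130,80,14,{'top':[(177,217),(262,235),(230,367),(143,350)],'scene':[(598,248),(545,285),(448,224),(502,195)]},[500,300,0])
def l(p,x,y): c,s=np.cos(p[2]),np.sin(p[2]);return np.round([p[0]+c*x-s*y,p[1]+s*x+c*y],1)
print('mat',l(st,-35,0),'aside',l(st,-35,115),'tin',l(st,-35,-115),'potbay',l(st,30,0),'goal',l(mt,-62,0),'bowl',l(mt,65,0))
# tops
print('can top', p2w(C['top'],363*k,308*k,144),'pot top',p2w(C['top'],363*k,271*k,49))
print('red',p2w(C['top'],307*k,412*k,140),'orange',p2w(C['top'],364*k,173*k,140))
print('scene can top',p2w(C['scene'],413*k,252*k,144),'pot',p2w(C['scene'],445*k,313*k,49))
im=D['top']['img'][130:240,150:310];save('crop.png',cv2.resize(im,(800,550),interpolation=cv2.INTER_CUBIC))
E
```

```text
['top'] [ 5.39313e+02  5.16140e+01 -5.10000e-02] res 1.33
['scene'] [ 5.45154e+02  5.44340e+01 -5.60000e-02] res 2.18
['top', 'scene'] [ 5.42446e+02  5.33470e+01 -5.30000e-02] res 2.47
['top'] [ 5.29708e+02  3.52983e+02 -1.84000e-01] res 1.65
['scene'] [ 5.35651e+02  3.56163e+02 -1.72000e-01] res 1.67
['top', 'scene'] [ 5.32630e+02  3.54548e+02 -1.79000e-01] res 2.57
mat [507.5  55.2] aside [513.5 170. ] tin [501.4 -59.7] potbay [572.4  51.8] goal [471.6 365.6] bowl [596.6 343. ]
can top [496.66993328  51.82833301 144.        ] pot top [570.92536022  57.38846631  49.        ]
red [327.55081073 136.76333331 140.        ] orange [722.69204163  56.85550656 140.        ]
scene can top [508.69670902  53.78050206 144.        ] pot [573.34189519  56.9712962   49.        ]
```

View pics/crop.png

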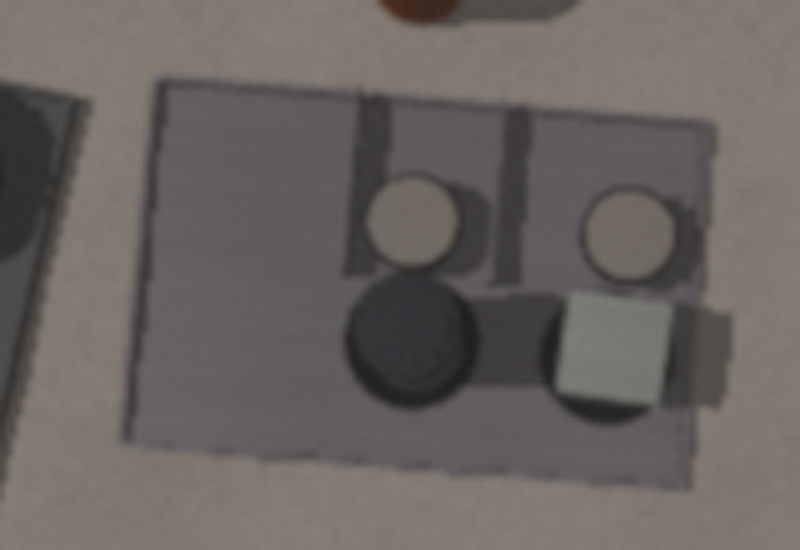

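Crop: the canister on its mat is at (412,335), with the target pot right behind it at (413,220) between the two plates. The tin and the look-alike pot are on the right at (615,345) and (628,232). The choice stands, and the sizes and spacing agree. I'm moving over now and turning the jaws to the tray's x axis.

servo_tool --turn '[[0,0,-0.13],[0,0,-0.13],[0,0,-0.13],[0,0,-0.13],[0,0,-0.13]]' --dp '[[0.027,-0.053,0.004],[0.027,-0.053,0.004],[0.027,-0.053,0.004],[0.027,-0.053,0.004],[0.027,-0.053,0.004]]' --fingers '[0.085,0.085,0.085,0.085,0.085]'

```text
clock: 1.23
position: [343.9, 320.0, 250.7]
ee_rot: [0.877, -0.481, 0.0, -0.0]
contact_force: [1.6, 0.5, 0.2]
gripper_width: 85.0
```

servo_tool --turn '[[0,0,-0.13],[0,0,-0.13],[0,0,-0.13],[0,0,-0.13],[0,0,-0.13]]' --dp '[[0.027,-0.053,0.0],[0.027,-0.053,0.0],[0.027,-0.053,0.0],[0.027,-0.053,0.0],[0.027,-0.04,0.0]]' --fingers '[0.085,0.085,0.085,0.085,0.085]'

```text
clock: 1.85
position: [482.0, 58.9, 253.8]
ee_rot: [-0.67, 0.742, -0.002, 0.004]
contact_force: [1.1, 0.5, 1.1]
gripper_width: 84.9
```

```bash
cat >> h.py <<'E'
def pose():
    s=read_state();m=R.from_quat(s['ee_rot']).as_matrix()
    print('t',round(float(s['clock']),2),'p',np.round(s['position'],1),'jaw',round(float(np.arctan2(m[1,1],m[0,1])),3),'z',np.round(m[:,2],3),'F',np.round(s['contact_force'],1),'w',round(float(s['gripper_width']),1),'j6',round(float(s['joints'][5]),2));return s
E
python3 - <<'E'
from h import *
s=pose();d=get_image('wrist');c=cam(d,s);print(c[:3],np.round(c[3],2).tolist())
save('w1.png',cv2.resize(d['img'],(800,600)))
E
```

```text
t 1.85 p [482.   58.9 253.8] jaw 3.039 z [ 0.008  0.002 -1.   ] F [1.1 0.5 1.1] w 84.9 j6 -0.56
(np.float64(297.8714027617396), 251.2078951346291, 188.62693406747337) [[-0.99, 0.1, 0.04, 472.66], [0.1, 0.95, 0.29, -15.21], [-0.01, 0.29, -0.96, 394.77], [0.0, 0.0, 0.0, 1.0]]
```

View pics/w1.png

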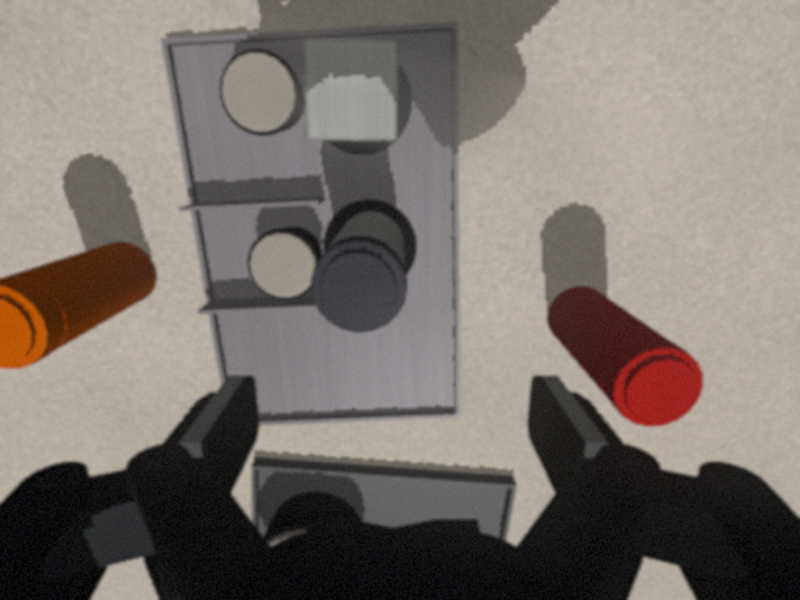

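Wrist view: the canister lid is at (360,284) and the target pot lid at (283,264), between the plates at rows 195 and 300. The tin and the other pot are at the top of the picture.

```bash
python3 - <<'E'
from h import *
s=read_state();d=get_image('wrist');c=cam(d,s);k=512/800
for n,u,v,z in[('can top',360,284,145),('pot',283,264,49),('c +x-y',165,41,12),('c -x-y',456,25,12),('c -x+y',456,411,12),('tin/dist',352,90,90)]: print(n,np.round(p2w(c,u*k,v*k,z),1))
print('cy rim',p2w(c,313*k,284*k,145)[:2],p2w(c,407*k,284*k,145)[:2])
E
```

```text
can top [502.1  49.3 145. ]
pot [569.1  53.2  49. ]
c +x-y [ 636.2 -115.4   12. ]
c -x-y [ 421.7 -102.1   12. ]
c -x+y [443.9 216.1  12. ]
tin/dist [497.2 -57.1  90. ]
cy rim [528.13559888  46.48729225] [476.01572066  52.0832887 ]
```

servo_tool --turn '[[0,0.008,0.05],[0,0,0],[0,0,0],[0,0,0],[0,0,0]]' --dp '[[0.022,-0.008,0],[0,0,-0.03],[0,0,-0.03],[0,0,-0.01],[0,0,0]]' --fingers '[0.085,0.085,0.085,0.085,0.085]'

```text
clock: 2.58
position: [506.1, 50.4, 183.3]
ee_rot: [-0.689, 0.725, -0.0, 0.002]
contact_force: [0.2, -0.9, -0.6]
gripper_width: 84.8
```

```bash
python3 - <<'E'
from h import *
s=pose();d=get_image('wrist');c=cam(d,s)
for b in regions_of('canister','wrist')[:3]: print(b['box'],b['score'])
print(w2p(c,(504,51,145)), w2p(c,(504,51,145))/.64)
save('w2.png',cv2.resize(d['img'],(800,600)))
E
```

```text
t 2.58 p [506.1  50.4 183.3] jaw 3.09 z [ 0.003  0.003 -1.   ] F [ 0.2 -0.9 -0.6] w 84.8 j6 -0.47
[0.0, 165.7, 93.9, 89.9] 0.96
[216.2, 148.0, 83.2, 110.9] 0.57
[385.0, 212.4, 126.1, 119.7] 0.57
[253.55398225 218.36461225] [396.17809727 341.19470664]
```

View pics/w2.png

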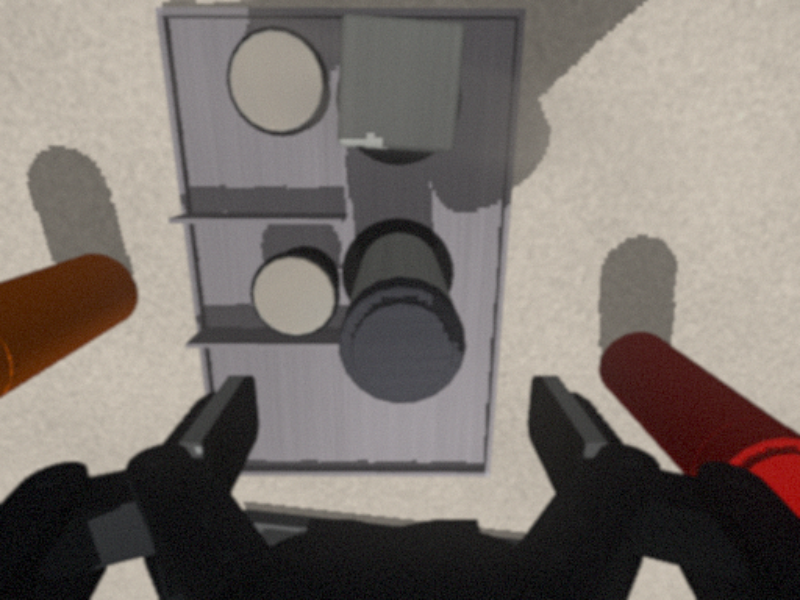

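Wrist view: the lid centre is at (403,342) and the finger midline is at about column 392, so I shift −4.5 mm in x. The rows agree in y. Next I descend and grip.

servo_tool --turn '[[0,0.003,0],[0,0,0],[0,0,0],[0,0,0],[0,0,0]]' --dp '[[-0.005,0.001,0],[0,0,-0.025],[0,0,-0.025],[0,0,-0.02],[0,0,-0.008]]' --fingers '[0.085,0.085,0.085,0.085,0.085]'

```text
clock: 3.3
position: [504.0, 53.4, 110.5]
ee_rot: [-0.689, 0.724, -0.002, 0.008]
contact_force: [-0.2, -0.0, 0.7]
gripper_width: 84.9
```

servo_tool --turn '[[0,0,0],[0,0,0],[0,0,0],[0,0,0],[0,0,0]]' --dp '[[0,0,0],[0,0,0],[0,0,0],[0,0,0],[0,0,0]]' --fingers '[0.072,0.066,0.062,0.06,0.058]'

```text
clock: 3.92
position: [505.1, 54.0, 113.2]
ee_rot: [-0.689, 0.724, -0.003, 0.01]
contact_force: [-0.4, -0.1, -0.3]
gripper_width: 58.1
```

```bash
python3 - <<'E'
from h import *
s=pose()
E
```

```text
t 3.92 p [505.1  54.  113.2] jaw 3.092 z [ 0.018  0.01  -1.   ] F [-0.4 -0.1 -0.3] w 58.1 j6 -0.47
```

servo_tool --turn '[[0,0,0],[-0.01,0.018,0],[0,0,0],[0,0,0],[0,0,0]]' --dp '[[0,0,0],[-0.002,-0.002,-0.005],[0,0,-0.004],[0,0,0],[0,0,0]]' --fingers '[0.062,0.062,0.062,0.058,0.05]'

```text
clock: 4.55
position: [503.4, 51.9, 103.8]
ee_rot: [-0.69, 0.724, -0.0, -0.0]
contact_force: [-2.1, 0.3, 5.5]
gripper_width: 55.0
```

```bash
python3 - <<'E'
from h import *
s=pose()
E
```

```text
t 4.55 p [503.4  51.9 103.8] jaw 3.093 z [-0.    -0.001 -1.   ] F [-2.1  0.3  5.5] w 55.0 j6 -0.47
```

servo_tool --turn '[[0,0,0],[0,0,0],[0,0,0],[0,0,0],[0,0,0]]' --dp '[[0,0,0],[0,0,0.008],[0,0,0.015],[0,0,0.015],[0,0,0]]' --fingers '[0.04,0.04,0.04,0.04,0.04]'

```text
clock: 5.18
position: [501.6, 51.5, 141.6]
ee_rot: [-0.689, 0.725, 0.001, -0.002]
contact_force: [-0.5, -0.5, -3.0]
gripper_width: 54.5
```

```bash
python3 - <<'E'
from h import *
s=pose()
E
```

```text
t 5.17 p [501.6  51.5 141.6] jaw 3.091 z [-0.004 -0.001 -1.   ] F [-0.5 -0.5 -3. ] w 54.5 j6 -0.47
```

Canister held: 3 N of weight. I carry it aside.

servo_tool --turn '[[0,0,0],[0,0,0],[0,0,0],[0,0,0],[0,0,0]]' --dp '[[0.002,0.02,0],[0.002,0.035,0],[0.002,0.035,0],[0.002,0.022,0],[0,0,0]]' --fingers '[0.04,0.04,0.04,0.04,0.04]'

```text
clock: 5.8
position: [507.8, 168.8, 138.1]
ee_rot: [-0.689, 0.725, 0.002, -0.004]
contact_force: [-0.3, -0.1, -2.4]
gripper_width: 54.9
```

```bash
python3 - <<'E'
from h import *
s=pose()
E
```

```text
t 5.8 p [507.8 168.8 138.1] jaw 3.09 z [-0.009 -0.003 -1.   ] F [-0.3 -0.1 -2.4] w 54.9 j6 -0.67
```

servo_tool --turn '[[0.003,-0.009,0],[0,0,0],[0,0,0],[0,0,0],[0,0,0]]' --dp '[[0.002,-0.001,-0.008],[0,0,-0.01],[0,0,-0.006],[0,0,-0.003],[0,0,0]]' --fingers '[0.04,0.04,0.04,0.04,0.04]'

```text
clock: 6.42
position: [508.7, 165.0, 107.9]
ee_rot: [-0.688, 0.726, 0.001, -0.002]
contact_force: [-0.1, 0.8, -2.2]
gripper_width: 54.9
```

```bash
python3 - <<'E'
from h import *
s=pose()
E
```

```text
t 6.42 p [508.7 165.  107.9] jaw 3.087 z [-0.003 -0.002 -1.   ] F [-0.1  0.8 -2.2] w 54.9 j6 -0.67
```

servo_tool --turn '[[0.002,-0.003,0],[0,0,0],[0,0,0],[0,0,0],[0,0,0]]' --dp '[[0,0.001,-0.002],[0,0,-0.002],[0,0,-0.001],[0,0,-0.001],[0,0,0]]' --fingers '[0.04,0.04,0.04,0.04,0.04]'

```text
clock: 7.05
position: [509.3, 166.4, 103.9]
ee_rot: [-0.688, 0.726, -0.0, 0.001]
contact_force: [0.3, -1.0, -2.4]
gripper_width: 55.0
```

```bash
python3 - <<'E'
from h import *
s=pose()
E
```

```text
t 7.05 p [509.3 166.4 103.9] jaw 3.088 z [ 0.002  0.001 -1.   ] F [ 0.3 -1.  -2.4] w 55.0 j6 -0.67
```

servo_tool --turn '[[0,0,0],[0,0,0],[0,0,0],[0,0,0],[0,0,0]]' --dp '[[0,0,-0.002],[0,0,-0.0015],[0,0,-0.0015],[0,0,-0.001],[0,0,-0.0005]]' --fingers '[0.04,0.04,0.04,0.04,0.04]'

```text
clock: 7.68
position: [509.3, 166.7, 103.8]
ee_rot: [-0.689, 0.725, -0.001, 0.002]
contact_force: [-2.1, -0.3, 3.1]
gripper_width: 54.9
```

```bash
python3 - <<'E'
from h import *
s=pose()
E
```

```text
t 7.67 p [509.3 166.7 103.8] jaw 3.09 z [ 0.004  0.001 -1.   ] F [-2.1 -0.3  3.1] w 54.9 j6 -0.67
```

Contact: fz went from −2.4 to +3.1 N. I release and rise.

servo_tool --turn '[[0,0,0],[0,0,0],[0,0,0],[0,0,0],[0,0,0]]' --dp '[[0,0,0],[0,0,0],[0,0,0],[0,0,0.001],[0,0,0.004]]' --fingers '[0.057,0.06,0.066,0.075,0.085]'

```text
clock: 8.3
position: [510.6, 167.2, 108.3]
ee_rot: [-0.689, 0.725, -0.001, 0.003]
contact_force: [-0.5, 1.6, 1.3]
gripper_width: 84.9
```

servo_tool --turn '[[0,0,0],[0,0,0],[0,0,0],[0,0,0],[0,0,0]]' --dp '[[0,0,0.015],[0,0,0.03],[0,0,0.03],[0,-0.02,0.02],[0,0,0]]' --fingers '[0.085,0.085,0.085,0.085,0.085]'

```text
clock: 8.93
position: [511.6, 147.2, 211.3]
ee_rot: [-0.689, 0.725, -0.003, 0.005]
contact_force: [0.2, 0.8, 0.2]
gripper_width: 85.0
```

servo_tool --turn '[[0,0,0],[0,0,0],[0,0,0],[0,0,0],[0,0,0]]' --dp '[[0.015,-0.02,0],[0.015,-0.025,0],[0.015,-0.025,0],[0.012,-0.02,0],[0,0,0]]' --fingers '[0.085,0.085,0.085,0.085,0.085]'

```text
clock: 9.55
position: [569.1, 56.7, 210.4]
ee_rot: [-0.69, 0.724, -0.002, 0.005]
contact_force: [-0.5, 0.3, 0.8]
gripper_width: 85.0
```

```bash
python3 - <<'E'
from h import *
s=pose();d=get_image('wrist');c=cam(d,s)
for z in(20,49): print(w2p(c,(s['position'][0],s['position'][1],z))/.64)
print(w2p(c,(570,54,49))/.64)
save('w3.png',cv2.resize(d['img'],(800,600)))
E
```

```text
t 9.55 p [569.1  56.7 210.4] jaw 3.093 z [ 0.01   0.005 -1.   ] F [-0.5  0.3  0.8] w 85.0 j6 -0.43
[394.01280395 258.62622409]
[393.74447481 268.24635439]
[392.2164917  264.42773241]
```

View pics/w3.png

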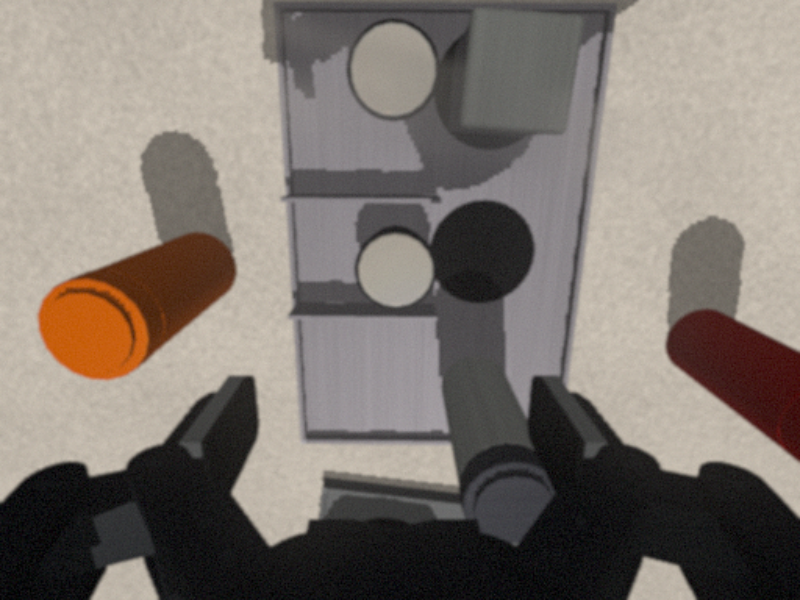

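Wrist view: the canister stands aside upright at (510,500). The pot lid is at (396,270), right under the TCP's projection at (394,268). The empty mat is at (484,252). I descend part-way and check.

servo_tool --turn '[[-0.005,0.01,0],[0,0,0],[0,0,0],[0,0,0],[0,0,0]]' --dp '[[-0.002,0.001,-0.03],[0,0,-0.04],[0,0,-0.04],[0,0,-0.03],[0,0,0]]' --fingers '[0.085,0.085,0.085,0.085,0.085]'

```text
clock: 10.22
position: [564.8, 62.8, 67.6]
ee_rot: [-0.692, 0.722, -0.0, 0.001]
contact_force: [0.7, 0.3, 0.7]
gripper_width: 85.1
```

```bash
python3 - <<'E'
from h import *
s=pose();d=get_image('wrist')
q=R.from_quat([-0.69,0.724,-0.002,0.005]).as_quat()
c=cam(d,dict(position=[569.1,56.7,210.4],ee_rot=q))
print('mat',p2w(c,484*.64,252*.64,5),p2w(c,432*.64,252*.64,5),p2w(c,535*.64,252*.64,5),'pot',p2w(c,396*.64,270*.64,49))
print('corners +x+y',p2w(c,304*.64,439*.64,12),'+x-y',p2w(c,278*.64,6*.64,12),'-x-y',p2w(c,614*.64,6*.64,12))
E
```

```text
t 10.22 p [564.8  62.8  67.6] jaw 3.099 z [ 0.001  0.001 -1.   ] F [0.7 0.3 0.7] w 85.1 j6 -0.44
mat [501.18574785  57.87761085   5.        ] [540.41126071  56.07660561   5.        ] [462.79480198  59.64029768   5.        ] pot [567.65835715  57.80790858  49.        ]
corners +x+y [652.54193189 210.46000425  12.        ] +x-y [ 635.83257072 -110.56719879   12.        ] -x-y [421.35574875 -99.77644834  12.        ]
```

servo_tool --turn '[[-0.001,0.001,0],[0,0,0],[0,0,0],[0,0,0],[0,0,0]]' --dp '[[0.003,-0.005,0],[0,0,0],[0,0,-0.015],[0,0,-0.012],[0,0,0]]' --fingers '[0.085,0.085,0.085,0.085,0.085]'

```text
clock: 10.9
position: [571.6, 59.2, 44.9]
ee_rot: [-0.692, 0.722, -0.003, 0.005]
contact_force: [1.1, 0.2, 0.2]
gripper_width: 85.0
```

```bash
python3 - <<'E'
from h import *
s=pose();d=get_image('wrist');c=cam(d,s)
print(w2p(c,(s['position'][0],s['position'][1],49))/.64)
save('w4.png',cv2.resize(d['img'],(800,600)))
E
```

```text
t 10.9 p [571.6  59.2  44.9] jaw 3.1 z [ 0.012  0.004 -1.   ] F [1.1 0.2 0.2] w 85.0 j6 -0.43
[390.31911926 389.99293926]
```

View pics/w4.png

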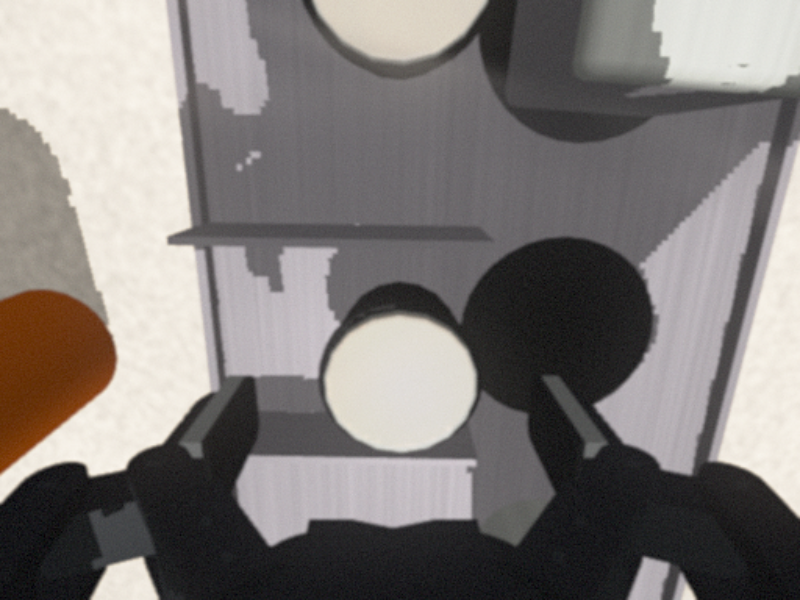

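The pot lid is at (400,381) against a TCP projection of (390,390), so I shift −3.5 and −3 mm. Both fingers straddle the pot with clearance.

servo_tool --turn '[[-0.004,0.012,0],[0,0,0],[0,0,0],[0,0,0],[0,0,0]]' --dp '[[-0.004,-0.003,0],[-0.001,0,-0.008],[0,0,-0.008],[0,0,-0.006],[0,0,-0.003]]' --fingers '[0.085,0.085,0.085,0.085,0.085]'

```text
clock: 11.58
position: [566.9, 56.1, 19.0]
ee_rot: [-0.692, 0.722, -0.0, 0.0]
contact_force: [-0.4, 0.9, 0.0]
gripper_width: 84.9
```

```bash
python3 - <<'E'
from h import *
s=pose()
E
```

```text
t 11.57 p [566.9  56.1  19. ] jaw 3.1 z [ 0. -0. -1.] F [-0.4  0.9  0. ] w 84.9 j6 -0.42
```

servo_tool --turn '[[0,0,0],[0,0,0],[0,0,0],[0,0,0],[0,0,0]]' --dp '[[0,0,-0.004],[0,0,-0.004],[0,0,-0.001],[0,0,0],[0,0,0]]' --fingers '[0.075,0.068,0.063,0.06,0.057]'

```text
clock: 12.2
position: [567.4, 56.3, 9.4]
ee_rot: [-0.692, 0.722, -0.0, 0.0]
contact_force: [0.0, 0.5, -1.1]
gripper_width: 56.8
```

```bash
python3 - <<'E'
from h import *
s=pose()
E
```

```text
t 12.2 p [567.4  56.3   9.4] jaw 3.1 z [ 0.001  0.    -1.   ] F [ 0.   0.5 -1.1] w 56.8 j6 -0.42
```

servo_tool --turn '[[0,0,0],[0,0,0],[0,0,0],[0,0,0],[0,0,0]]' --dp '[[0,0,0],[0,0,0],[0,0,0],[0,0,0.006],[0,0,0.01]]' --fingers '[0.05,0.045,0.04,0.04,0.04]'

```text
clock: 12.82
position: [566.4, 56.0, 25.4]
ee_rot: [-0.692, 0.722, 0.0, -0.001]
contact_force: [-0.1, -0.6, -0.5]
gripper_width: 54.8
```

```bash
python3 - <<'E'
from h import *
s=pose()
E
```

```text
t 12.82 p [566.4  56.   25.4] jaw 3.1 z [-0.001 -0.    -1.   ] F [-0.1 -0.6 -0.5] w 54.8 j6 -0.42
```

servo_tool --turn '[[0,0,0],[0,0,0],[0,0,0],[0,0,0],[0,0,0]]' --dp '[[0,0,0.02],[0,0,0.035],[0,0,0.04],[0,0,0.04],[0,0,0.025]]' --fingers '[0.04,0.04,0.04,0.04,0.04]'

```text
clock: 13.45
position: [564.1, 55.2, 191.7]
ee_rot: [-0.692, 0.722, 0.001, -0.002]
contact_force: [0.5, -0.6, -1.0]
gripper_width: 54.8
```

```bash
python3 - <<'E'
from h import *
s=pose();d=get_image('wrist');c=cam(d,s)
save('w5.png',cv2.resize(d['img'],(800,600)))
for x,y in((503,52),(501,57)):print(w2p(c,(x,y,5))/.64)
E
```

```text
t 13.45 p [564.1  55.2 191.7] jaw 3.1 z [-0.004 -0.001 -1.   ] F [ 0.5 -0.6 -1. ] w 54.8 j6 -0.42
[475.30404407 253.57108802]
[478.01383759 260.26769678]
```

View pics/w5.png

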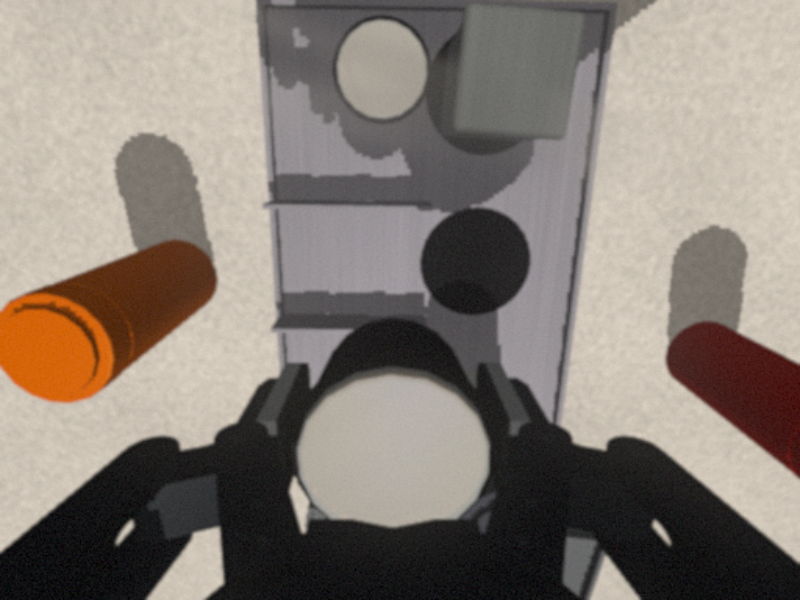

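Pot held upright; the mat centre is at (476,261), about (502.5,57). I carry the pot to the meal tray, above canister height.

servo_tool --turn '[[0,-0.004,0],[0,0,0],[0,0,0],[0,0,0],[0,0,0]]' --dp '[[-0.009,0.03,0.002],[-0.015,0.05,0.001],[-0.015,0.05,0.001],[-0.015,0.05,0.001],[-0.012,0.04,0]]' --fingers '[0.04,0.04,0.04,0.04,0.04]'

```text
clock: 14.12
position: [497.2, 278.2, 202.7]
ee_rot: [-0.69, 0.724, -0.002, 0.004]
contact_force: [0.9, -0.0, -0.3]
gripper_width: 54.6
```

servo_tool --turn '[[0,0,0],[0,0,0],[0,0,0],[0,0,0],[0,0,0]]' --dp '[[-0.014,0.045,0],[-0.01,0.03,0],[0,0,0],[0,0,0],[0,0,0]]' --fingers '[0.04,0.04,0.04,0.04,0.04]'

```text
clock: 14.75
position: [470.0, 356.1, 202.2]
ee_rot: [-0.691, 0.723, -0.002, 0.003]
contact_force: [-0.2, -0.3, -2.0]
gripper_width: 54.7
```

```bash
python3 - <<'E'
from h import *
s=pose();d=get_image('wrist');c=cam(d,s)
save('w6.png',cv2.resize(d['img'],(800,600)))
yaw=-.179
for a,b,h in((130,80,14),(130,-80,14),(-130,-80,14),(-130,80,14),(-62,0,4),(65,0,64)):
    x=532.6+np.cos(yaw)*a-np.sin(yaw)*b;y=354.5+np.sin(yaw)*a+np.cos(yaw)*b
    print(a,b,np.round([x,y]),np.round(w2p(c,(x,y,h))/.64))
E
```

```text
t 14.75 p [470.  356.1 202.2] jaw 3.096 z [ 0.007  0.001 -1.   ] F [-0.2 -0.3 -2. ] w 54.7 j6 -0.97
130 80 [675. 410.] [129. 341.]
130 -80 [646. 253.] [122. 120.]
-130 -80 [390. 299.] [506. 174.]
-130 80 [419. 456.] [464. 382.]
-62 0 [472. 366.] [392. 270.]
65 0 [597. 343.] [187. 266.]
```

View pics/w6.png

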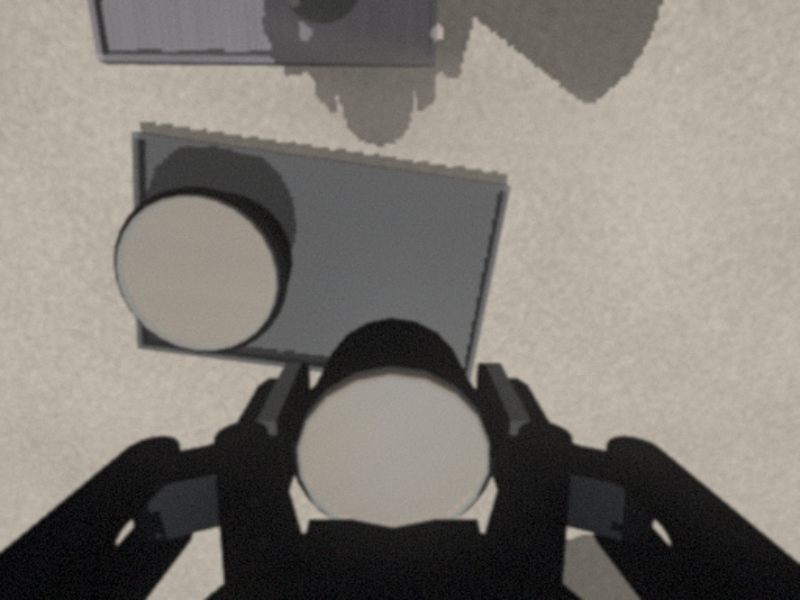

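Wrist view: the meal tray corners are at (135,132) and (507,186), and the bowl lid at (198,271), about 8–10 px off prediction. The near half is free. Target ≈ (468,369).

servo_tool --turn '[[-0.001,0.007,0],[0,0,0],[0,0,0],[0,0,0],[0,0,0]]' --dp '[[-0.002,0.012,-0.025],[0,0,-0.04],[0,0,-0.04],[0,0,-0.03],[0,0,-0.01]]' --fingers '[0.04,0.04,0.04,0.04,0.04]'

```text
clock: 15.42
position: [471.1, 365.1, 56.6]
ee_rot: [-0.689, 0.725, 0.0, 0.003]
contact_force: [-0.0, 0.6, -1.3]
gripper_width: 55.0
```

```bash
python3 - <<'E'
from h import *
s=pose()
E
```

```text
t 15.43 p [471.1 365.1  56.6] jaw 3.09 z [ 0.005  0.005 -1.   ] F [-0.   0.6 -1.3] w 55.0 j6 -0.98
```

servo_tool --turn '[[-0.005,0.005,0],[0,0,0],[0,0,0],[0,0,0],[0,0,0]]' --dp '[[-0.003,0.004,-0.015],[0,0,-0.012],[0,0,-0.008],[0,0,-0.005],[0,0,0]]' --fingers '[0.04,0.04,0.04,0.04,0.04]'

```text
clock: 16.05
position: [469.7, 370.5, 16.7]
ee_rot: [-0.688, 0.725, 0.0, 0.002]
contact_force: [1.4, 0.5, -0.4]
gripper_width: 54.7
```

```bash
python3 - <<'E'
from h import *
s=pose()
E
```

```text
t 16.05 p [469.7 370.5  16.7] jaw 3.089 z [ 0.003  0.003 -1.   ] F [ 1.4  0.5 -0.4] w 54.7 j6 -0.99
```

servo_tool --turn '[[-0.003,0.003,0],[0,0,0],[0,0,0],[0,0,0],[0,0,0]]' --dp '[[0,0,-0.002],[0,0,-0.002],[0,0,-0.0015],[0,0,-0.001],[0,0,0]]' --fingers '[0.04,0.04,0.04,0.04,0.04]'

```text
clock: 16.68
position: [470.3, 371.1, 10.9]
ee_rot: [-0.688, 0.725, 0.0, 0.001]
contact_force: [-0.8, 0.7, -1.9]
gripper_width: 54.6
```

```bash
python3 - <<'E'
from h import *
s=pose()
E
```

```text
t 16.68 p [470.3 371.1  10.9] jaw 3.09 z [ 0.001  0.002 -1.   ] F [-0.8  0.7 -1.9] w 54.6 j6 -0.99
```

servo_tool --turn '[[0,0,0],[0,0,0],[0,0,0],[0,0,0],[0,0,0]]' --dp '[[0,0,-0.001],[0,0,-0.001],[0,0,-0.001],[0,0,-0.0005],[0,0,0]]' --fingers '[0.04,0.04,0.04,0.04,0.04]'

```text
clock: 17.3
position: [470.3, 371.2, 9.8]
ee_rot: [-0.689, 0.725, 0.0, 0.001]
contact_force: [0.1, -0.4, -0.1]
gripper_width: 54.8
```

```bash
python3 - <<'E'
from h import *
s=pose()
E
```

```text
t 17.3 p [470.3 371.2   9.8] jaw 3.09 z [ 0.002  0.002 -1.   ] F [ 0.1 -0.4 -0.1] w 54.8 j6 -0.99
```

servo_tool --turn '[[0,0,0],[0,0,0],[0,0,0],[0,0,0],[0,0,0]]' --dp '[[0,0,-0.001],[0,0,-0.0015],[0,0,-0.0015],[0,0,-0.0015],[0,0,-0.001]]' --fingers '[0.04,0.04,0.04,0.04,0.04]'

```text
clock: 17.92
position: [470.5, 371.2, 9.8]
ee_rot: [-0.69, 0.724, -0.001, 0.001]
contact_force: [-2.8, -2.0, 5.4]
gripper_width: 54.8
```

```bash
python3 - <<'E'
from h import *
s=pose()
E
```

```text
t 17.93 p [470.5 371.2   9.8] jaw 3.093 z [ 0.003  0.001 -1.   ] F [-2.8 -2.   5.4] w 54.8 j6 -0.99
```

Clear contact: z has stopped at 9.8 and fz = +5.4 N. I release with a limited opening, then rise.

servo_tool --turn '[[0,0,0],[0,0,0],[0,0,0],[0,0,0],[0,0,0]]' --dp '[[0,0,0],[0,0,0],[0,0,0],[0,0,0],[0,0,0.003]]' --fingers '[0.057,0.06,0.064,0.068,0.072]'

```text
clock: 18.55
position: [470.7, 371.4, 11.7]
ee_rot: [-0.69, 0.724, -0.001, 0.001]
contact_force: [-0.1, -0.7, 0.8]
gripper_width: 72.0
```

servo_tool --turn '[[0,0,0],[0,0,0],[0,0,0],[0,0,0],[0,0,0]]' --dp '[[-0.001,0,0.01],[-0.001,0,0.03],[0,0,0.04],[0,0,0.05],[0,0,0.04]]' --fingers '[0.074,0.074,0.074,0.085,0.085]'

```text
clock: 19.18
position: [466.8, 369.4, 186.1]
ee_rot: [-0.69, 0.724, -0.001, -0.001]
contact_force: [0.2, -0.1, 0.6]
gripper_width: 85.1
```

```bash
python3 - <<'E'
from h import *
s=pose();d=get_image('top');w=get_image('wrist');
save('t2.png',np.hstack([cv2.resize(d['img'][110:260,70:320],(400,240),interpolation=cv2.INTER_CUBIC),cv2.resize(w['img'],(320,240))]))
E
```

```text
t 19.18 p [466.8 369.4 186.1] jaw 3.092 z [-0.001 -0.004 -1.   ] F [ 0.2 -0.1  0.6] w 85.1 j6 -0.99
```

View pics/t2.png

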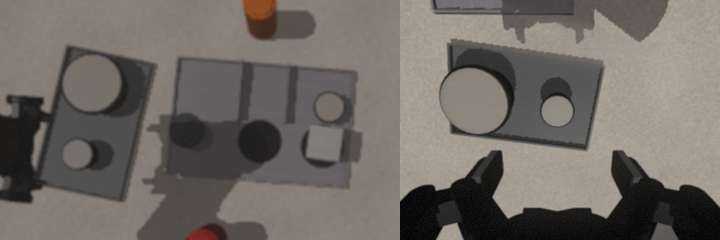

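Pot stands upright in the near half of the meal tray. I return to the canister, which I released at (509.3,166.7).

servo_tool --turn '[[0,0,0],[0,0,0],[0,0,0],[0,0,0],[0,0,0]]' --dp '[[0.01,-0.05,0.002],[0.01,-0.055,0],[0.01,-0.055,0],[0.01,-0.04,0],[0,0,0]]' --fingers '[0.085,0.085,0.085,0.085,0.085]'

```text
clock: 19.9
position: [508.0, 166.2, 194.2]
ee_rot: [-0.691, 0.723, -0.001, 0.006]
contact_force: [0.0, 0.3, 0.4]
gripper_width: 85.4
```

```bash
python3 - <<'E'
from h import *
s=pose();d=get_image('wrist');c=cam(d,s)
print([(np.round(b['box']),b['score']) for b in regions_of('canister','wrist')]); print(w2p(c,(509.3,166.7,144)))
# dark lid: find ellipse by segmentation near prediction
E
```

```text
t 19.9 p [508.  166.2 194.2] jaw 3.095 z [ 0.009  0.007 -1.   ] F [0.  0.3 0.4] w 85.4 j6 -0.67
[(array([391., 108., 120.,  92.]), 0.95), (array([ 0., 39., 75., 66.]), 0.58), (array([212., 145.,  76., 103.]), 0.57)]
[248.95325782 211.41748449]
```

Detector box centre (250, ~210) matches the prediction (249,211). I descend.

servo_tool --turn '[[-0.007,0.009,0],[0,0,0],[0,0,0],[0,0,0],[0,0,0]]' --dp '[[0.001,0,-0.01],[0,-0.001,-0.025],[0,0,-0.025],[0,0,-0.02],[0,0,-0.005]]' --fingers '[0.085,0.085,0.085,0.085,0.085]'

```text
clock: 20.62
position: [508.0, 172.5, 104.5]
ee_rot: [-0.694, 0.72, 0.0, -0.001]
contact_force: [-0.2, 0.3, 0.7]
gripper_width: 85.2
```

```bash
python3 - <<'E'
from h import *
s=pose()
E
```

```text
t 20.62 p [508.  172.5 104.5] jaw 3.106 z [-0.001 -0.001 -1.   ] F [-0.2  0.3  0.7] w 85.2 j6 -0.67
```

Correct y by −6 mm, then close gradually.

servo_tool --turn '[[0,0,0],[0,0,0],[0,0,0],[0,0,0],[0,0,0]]' --dp '[[0.001,-0.006,0],[0,0,0],[0,0,0],[0,0,0],[0,0,0]]' --fingers '[0.08,0.075,0.07,0.066,0.062]'

```text
clock: 21.25
position: [510.2, 167.7, 106.3]
ee_rot: [-0.695, 0.719, -0.0, 0.001]
contact_force: [0.6, -0.9, -0.1]
gripper_width: 61.8
```

```bash
python3 - <<'E'
from h import *
s=pose()
E
```

```text
t 21.25 p [510.2 167.7 106.3] jaw 3.108 z [ 0.002  0.001 -1.   ] F [ 0.6 -0.9 -0.1] w 61.8 j6 -0.65
```

servo_tool --turn '[[-0.001,0.002,0],[0,0,0],[0,0,0],[0,0,0],[0,0,0]]' --dp '[[-0.001,-0.001,-0.001],[0,0,0],[0,0,0],[0,0,0],[0,0,0]]' --fingers '[0.06,0.057,0.05,0.04,0.04]'

```text
clock: 21.88
position: [509.4, 166.7, 105.8]
ee_rot: [-0.695, 0.719, -0.0, 0.0]
contact_force: [0.5, -0.5, 0.7]
gripper_width: 54.5
```

servo_tool --turn '[[0,0,0],[0,0,0],[0,0,0],[0,0,0],[0,0,0]]' --dp '[[0,0,0.004],[0,0,0.01],[0,0,0.015],[0,0,0.01],[0,0,0]]' --fingers '[0.04,0.04,0.04,0.04,0.04]'

```text
clock: 22.5
position: [508.2, 166.2, 146.4]
ee_rot: [-0.695, 0.719, 0.001, -0.001]
contact_force: [0.2, -1.0, -2.1]
gripper_width: 54.6
```

```bash
python3 - <<'E'
from h import *
s=pose()
E
```

```text
t 22.5 p [508.2 166.2 146.4] jaw 3.107 z [-0.002 -0.    -1.   ] F [ 0.2 -1.  -2.1] w 54.6 j6 -0.65
```

servo_tool --turn '[[0,-0.002,0],[0,0,0],[0,0,0],[0,0,0],[0,0,0]]' --dp '[[-0.002,-0.02,0],[-0.002,-0.035,0],[-0.002,-0.035,0],[-0.001,-0.02,0],[0,0,0]]' --fingers '[0.04,0.04,0.04,0.04,0.04]'

```text
clock: 23.12
position: [497.7, 49.6, 144.9]
ee_rot: [-0.694, 0.72, 0.001, -0.002]
contact_force: [-0.8, -0.5, -3.2]
gripper_width: 55.0
```

```bash
python3 - <<'E'
from h import *
s=pose();d=get_image('wrist');c=cam(d,s)
print(w2p(c,(s['position'][0],s['position'][1],5))/.64)
save('w7.png',cv2.resize(d['img'],(800,600)))
E
```

```text
t 23.12 p [497.7  49.6 144.9] jaw 3.106 z [-0.005 -0.002 -1.   ] F [-0.8 -0.5 -3.2] w 55.0 j6 -0.46
[390.35458797 278.15625517]
```

View pics/w7.png

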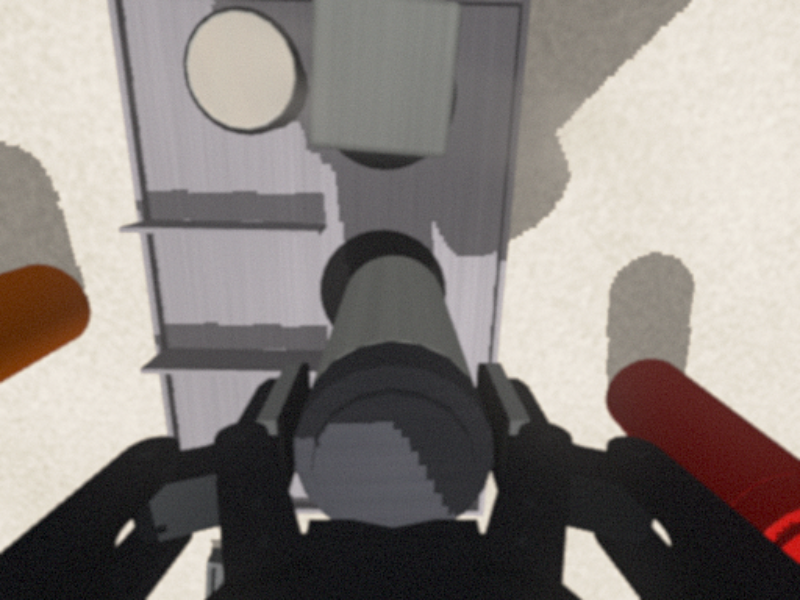

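Wrist view: canister held upright. The mat spans columns 321–444 with its top at row 230, so its centre is about (383,289), against (390,278) below the TCP. I shift +4.5 and +6 mm, then lower.

servo_tool --turn '[[0.002,-0.005,0],[0,0,0],[0,0,0],[0,0,0],[0,0,0]]' --dp '[[0.005,0.006,0],[0,0,-0.008],[0,0,-0.01],[0,0,-0.007],[0,0,0]]' --fingers '[0.04,0.04,0.04,0.04,0.04]'

```text
clock: 23.8
position: [502.9, 58.2, 117.2]
ee_rot: [-0.696, 0.718, 0.0, -0.0]
contact_force: [0.9, -0.2, -2.0]
gripper_width: 54.9
```

```bash
python3 - <<'E'
from h import *
s=pose()
E
```

```text
t 23.8 p [502.9  58.2 117.2] jaw 3.109 z [-0.001 -0.    -1.   ] F [ 0.9 -0.2 -2. ] w 54.9 j6 -0.47
```

servo_tool --turn '[[0,0,0],[0,0,0],[0,0,0],[0,0,0],[0,0,0]]' --dp '[[0,-0.003,-0.003],[0,0,-0.003],[0,0,-0.001],[0,0,-0.001],[0,0,0]]' --fingers '[0.04,0.04,0.04,0.04,0.04]'

```text
clock: 24.42
position: [503.4, 55.0, 109.2]
ee_rot: [-0.696, 0.718, -0.0, 0.0]
contact_force: [-0.2, -0.5, -2.1]
gripper_width: 54.6
```

```bash
python3 - <<'E'
from h import *
s=pose()
E
```

```text
t 24.43 p [503.4  55.  109.2] jaw 3.11 z [ 0.001  0.    -1.   ] F [-0.2 -0.5 -2.1] w 54.6 j6 -0.46
```

servo_tool --turn '[[0,0,0],[0,0,0],[0,0,0],[0,0,0],[0,0,0]]' --dp '[[0,0,-0.001],[0,0,-0.001],[0,0,-0.001],[0,0,-0.001],[0,0,0]]' --fingers '[0.04,0.04,0.04,0.04,0.04]'

```text
clock: 25.05
position: [503.6, 55.2, 105.9]
ee_rot: [-0.696, 0.718, -0.0, 0.001]
contact_force: [-0.5, -0.3, -2.8]
gripper_width: 54.8
```

```bash
python3 - <<'E'
from h import *
s=pose()
E
```

```text
t 25.05 p [503.6  55.2 105.9] jaw 3.11 z [ 0.002  0.    -1.   ] F [-0.5 -0.3 -2.8] w 54.8 j6 -0.46
```

servo_tool --turn '[[0,0,0],[0,0,0],[0,0,0],[0,0,0],[0,0,0]]' --dp '[[0,0,-0.001],[0,0,-0.0015],[0,0,-0.0015],[0,0,-0.001],[0,0,-0.001]]' --fingers '[0.04,0.04,0.04,0.04,0.04]'

```text
clock: 25.68
position: [503.8, 55.3, 105.8]
ee_rot: [-0.696, 0.718, -0.001, 0.001]
contact_force: [-2.5, 0.3, 7.2]
gripper_width: 54.6
```

```bash
python3 - <<'E'
from h import *
s=pose()
E
```

```text
t 25.68 p [503.8  55.3 105.8] jaw 3.111 z [ 0.003 -0.001 -1.   ] F [-2.5  0.3  7.2] w 54.6 j6 -0.46
```

Standing: fz = +7 N and z has stopped. I release and retreat upward.

servo_tool --turn '[[0,0,0],[0,0,0],[0,0,0],[0,0,0],[0,0,0]]' --dp '[[0,0,0.0005],[0,0,0],[0,0,0],[0,0,0],[0,0,0.003]]' --fingers '[0.057,0.06,0.066,0.075,0.085]'

```text
clock: 26.3
position: [505.0, 55.5, 109.4]
ee_rot: [-0.696, 0.718, -0.002, 0.002]
contact_force: [-0.4, 1.0, 0.2]
gripper_width: 85.1
```

servo_tool --turn '[[0,0,0],[0,0,0],[0,0,0],[0,0,0],[0,0,0]]' --dp '[[0,0,0.015],[0,0,0.03],[0,0,0.035],[0,0,0.04],[0,0,0.04]]' --fingers '[0.085,0.085,0.085,0.085,0.085]'

```text
clock: 26.92
position: [502.5, 54.5, 271.4]
ee_rot: [-0.696, 0.718, -0.0, -0.002]
contact_force: [0.6, -0.1, 0.9]
gripper_width: 84.6
```

servo_tool --turn '[[0,0,0],[0,0,0],[0,0,0],[0,0,0],[0,0,0]]' --dp '[[-0.02,-0.02,0.01],[-0.03,-0.04,0],[-0.03,-0.04,0],[-0.02,-0.03,0],[0,0,0]]' --fingers '[0.085,0.085,0.085,0.085,0.085]'

```text
clock: 27.55
position: [401.0, -78.0, 286.8]
ee_rot: [-0.697, 0.717, -0.003, 0.003]
contact_force: [0.6, 0.6, 0.5]
gripper_width: 85.0
```

```bash
python3 - <<'E'
from h import *
s=pose();d=get_image('top');w=get_image('scene');v=get_image('wrist')
a=cv2.resize(d['img'][110:260,70:320],(500,300),interpolation=cv2.INTER_CUBIC)
b=cv2.resize(w['img'][110:290,180:400],(367,300),interpolation=cv2.INTER_CUBIC)[:,:300]
c=cv2.resize(v['img'],(400,300))
save('fin.png',np.vstack([np.hstack([a,b]),np.hstack([c,cv2.resize(w['img'],(400,300))])]))
E
```

```text
t 27.55 p [401.  -78.  286.8] jaw 3.113 z [ 0.009 -0.001 -1.   ] F [0.6 0.6 0.5] w 85.0 j6 -0.24
```

View pics/fin.png

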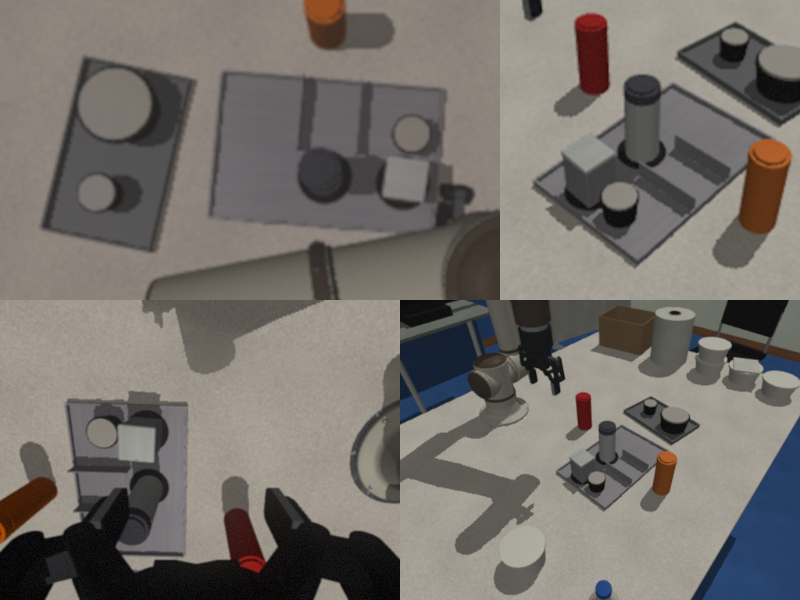

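The final picture shows the canister upright inside its mat (scene crop 641,120; top crop 322,175). The pot is upright in the meal tray's near half (top crop 97,192). The other things have not moved, and the arm is clear. Handing in.

```bash
python3 -c "
from bench import job_done;print(job_done())"
```

```text
the job is handed in; nothing more can be done
None
```

The sauce pot is on the floor of the meal tray's empty near half, and the canister is back on its round mat. Both stand upright, and the job was handed in at about 27.6 s of the 70 s allowed.

- **What I did:** I stood the canister aside at the free spot. Then I carried the pot over the steel tray to the meal tray, at about (470, 371). Last, I put the canister back at about (504, 55). I lowered each thing until I felt light contact (3 to 7 N) before letting go.
- **Last checks:** The final top and scene pictures show the canister inside its mat, the pot in the near half, and the look-alikes, tin and other pot where they started. The gripper was open and clear, with wrist force under 1 N.
- **What disagreed:** The cameras differed by up to about 7 mm on positions. For the pot I aimed between the two readings; for the mat I went mainly by the wrist camera. Both were well inside the room there was. The arm also drifted a few mm during moves, and I corrected this before each grasp and placing.

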